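# Clear, peel and hold out the top instrument tray

### The arm

A 6-joint arm with a two-finger parallel gripper is mounted at the origin on the work surface. World frame = base frame: x ahead of the robot, y to its left, z up, the work surface at z = 0. Lengths are in m, angles in rad, forces in N, time in s.
With the tool pointing down it reaches from about 0.25 to 0.725 m from the base axis. Payload 4 kg.
Tool frame: the origin (TCP) lies midway between the tips of the shut fingers; the grasp point (between the pads) lies 19 mm behind it; z points along the fingers, y is the direction in which the jaws open and shut (so a half turn about z gives the same grasp; the last joint's range is limited). The gripper opens to 85 mm and grips with 20 to 120 N. Pads are 22 mm wide; open, the fingers measure 114 mm over their backs; the gripper's body (76 mm by 85 mm) begins 54 mm behind the grasp point. The pads swing forward as they close: fully open they stand 13 mm farther back than shut.
Start: joints at [1.193, 0.241, 0.005, 1.335, 0, 1.571], TCP at [0.184, 0.465, 0.193] pointing down, gripper open.
Joint ranges: [-2.72, 2.72], [-1.05, 1.87], [-1.09, 1.28], [-1.99, 2.15], [-1.42, 1.44], [-3.14, 3.14]. Speed limits (rad/s): [2.79, 2.79, 3.14, 3.14, 3.14, 3.14].

### API

Orientations are given as a unit quaternion [x, y, z, w].
In Python, from workcell import get_obs, camera, camera_model, job_done, masks_of gives the robot as it stands.
- The arm moves only by the tool jog_arm, never from a script. Its argument "deltas" is a list that holds one entry, the list of rows, each a list of 7 numbers: the shift along the tool's x, y, z in mm, then the turn, a rotation vector about the tool's x, y, z in degrees, then the finger opening in mm, from 0 to 85.4. A call has 1 to 5 rows; each row shifts and turns the pose as measured when the row begins, along the tool's axes as they then stand; what a row does not reach is not made up. A row lasts 1/10 s, in which the tool goes at most 50 mm and 8.59 degrees, less where a joint would pass 70% of its speed; a pose out of reach is approached as far as the arm can. A call with a gripper value outside its range is refused whole. The fingers move at their own pace and stop on an object; the grip force is fixed at half the most. Time passes only in rows, so rows that do not move let the fingers close. It gives the time, the measured TCP pose, the force and the opening at its end, in the units of the state.
- get_obs(): the state, without advancing time (a new reading comes with each control period).
- camera(name): name is "scene" or "top"; returns the picture (400x640x3 uint8, red, green, blue); there is no depth.
- camera_model(name): a dict with "fovy" (degrees; the focal length in pixels is half the picture's height over the tangent of half this angle, whatever the lens; pixels are square), "cx", "cy" (the principal point, pixels), "pose" (4x4, takes a point from camera to world coordinates). Camera axes: x right, y down, z forward; pixel columns grow to the right and rows downward; lengths in m; the calibration is good to about 2 mm. A picture is of the moment at which its call begins. camera_model takes no time and is no camera call.
- job_done(): hands the job in, once; it reports no verdict.
Trained networks look in the newest picture that a camera, given by its name, has taken for a name from the list of things; names that differ only in an ending like _2 or _b are one class to them, and where a whole thing is asked for, a point or a joint stands for the part that bears it (a point fixed in the world has none). Each returns a list of dicts, best first, with "conf" (0 to 1); they miss things now and then, are a little off and sometimes report something else, mostly with a low value. They report only what shows in the picture. A call takes as long as a camera call. They do not tell look-alikes from the thing itself.
- masks_of(target, camera): "pixels" (400x640 bool, what is visible of it) and "at" ([column, row] in pixels, amid what is visible of it).
The state is a dict: "clock": time; "joint_pos": joint angles; "joint_vel": joint speeds; "tau": joint torques, N m; "eef_pos": TCP position; "tool_rot": TCP orientation; "ft_force": force on the tool from outside, world axes, zero at the start; "ft_torque": the same for the moment, N m; "grip_width": finger opening in m.
Only numpy, scipy, OpenCV 4.12 (cv2) and the standard library are available. Lean on these libraries where they do the work, as an engineer would, in place of code of your own. Each camera call takes 0.05 s, during which the arm holds its last target. There are 200 camera calls.

### The job

I need the top tray of the nested teal stack, but a spare roll of printer paper is lying in it: first put that roll away lying in the groove on top of the two rolls in the grey roll box, and let go of it. Then peel the top tray alone off the clinging stack, tipping it up by one corner while the opposite corner still sits in the stack, leaving the other two trays where they stand, and hold it out level and the right way up over the middle of the blue instrument mat, a good 12 cm clear of the counter: finish still holding it there in the gripper. Leave everything else on the counter undisturbed.

Things in the scene. Friction and masses are not known exactly. Their poses are not given: they have to be found in the camera images.
- tray_top: The tray wanted: teal moulded plastic, 190 x 130 mm over its rim, 34 mm high, 160 g, uppermost of three alike, nested. Origin: middle of its underside; x along its long side, y along its short side, z up. A flat floor, 140 x 80 mm, 3 mm above the origin; walls slope out from it to the rim. The nesting has 2 to 3 mm play.
- tray_rim (a point): Middle of the top tray's mouth, level with the rim's top, 34 mm above its origin. Rim: a straight upright band all round, 10 mm wide, 14 mm high, outer faces at x = +-95, y = +-65 mm. Pinch it with one finger inside, one outside, no deeper than 11 mm below its top: there a shoulder begins inside, and 14 mm down the next tray's rim begins, flush outside.
- tray_mid: The tray beneath, alike; its origin is 14 mm below the top tray's while nested, and its rim carries the top tray's rim. It must stay. Near each of its four corners a small sprung nub inside the rim catches the top tray: after 1.5 mm of play a corner needs about 1 N more to click free, and is free once lifted 6 mm. The tray below holds it in the same way.
- tray_bottom: The lowest tray, alike, standing loose on the counter; origin at the middle of its underside. It must stay. Pulled straight up, or by a whole side at once, the top tray tends to bring the two others with it (360 g together); turned up about the opposite corner by some 0.1 rad, its corners click free one after another and the others stay.
- roll_spare: The spare roll of printer paper: white, with a brown core, rigid, 46 mm diameter, 57 mm long, 80 g, lying on the floor of the top tray, roughly along the tray's long side. Origin: its centre; x along the roll's axis (y and z turn with it as it rolls). It can be gripped by its two flat ends.
- roll_a: A roll like the spare one, lying in the roll box; origin at its centre, x along its axis. Stays where it is.
- roll_b: The second roll in the roll box, beside roll_a and nearly touching it; same frame. Stays where it is.
- roll_box: Shallow open grey box, 74 x 104 mm outside, walls 4 mm thick, 22 mm high, floor 4 mm; fixed. Origin: middle of its underside; x along the axes of its two rolls, which lie side by side in y, centres 23 to 24 mm either side of the middle, 27 mm above the origin. A roll saddled in the groove between them has its centre over the box's middle, about 66 mm above the origin, axis along x.
- mat: Blue rubbery instrument mat, 170 x 240 mm, 3 mm thick, flat on the counter, fixed. Origin: middle of its underside; x along its short side.
- pot_a: Bystander: specimen pot with a yellow lid, 46 mm diameter, 62 mm high, origin under its middle, between the robot and the working area.
- pot_b: Bystander: specimen pot with a red lid, 46 mm diameter, 62 mm high, origin under its middle, beyond the working area.
- tube_rack: Bystander: white rack with capped blood tubes, 60 x 190 mm, 88 mm high, origin under its middle, beyond the working area.
- gel_bottle: Bystander: pump bottle, 62 mm diameter, 185 mm high, origin under its middle, at the far right.
- mouse: Bystander: black computer mouse, 110 x 60 mm, 33 mm high, on a black mouse mat at the right; origin under its middle.
- stapler: Bystander: red stapler, 140 x 36 mm, 55 mm high, origin under its middle, at the far left.
Not all that is in view belongs to the job. Leave any black or purple look-alike of the tray_mid alone. Leave any orange look-alike of the roll_a alone.

How it is judged:
On the way, in this order (a step that is already met when the one before it is completed fails the run):
1. the spare roll lies in the groove on the two rolls in the box, let go and at rest (x of roll_spare in the frame of roll_box between -0.016 and 0.016 m and y of roll_spare in the frame of roll_box between -0.009 and 0.009 m and z of roll_spare in the frame of roll_box between 0.059 and 0.071 m and angle between the x axis of roll_spare and the x axis of roll_box, either way round below 0.2 rad and contact force between the fingers and roll_spare below 0.1 N and z of roll_a in the frame of roll_box between 0.02 and 0.033 m and z of roll_b in the frame of roll_box between 0.02 and 0.033 m and distance of each of roll_a, roll_b from where it was at the start of the episode below 0.03 m and linear speed of roll_spare below 0.03 m/s), for 0.2 s.
2. one corner or side of the top tray is raised while the opposite one still sits in the stack (angle between the z axis of tray_top and the z axis of tray_mid, either way round above 0.05 rad and z of tray_top in the frame of tray_mid below 0.036 m and horizontal distance between tray_top and tray_mid below 0.03 m and contact force between the fingers and tray_top above 1 N and distance of each of tray_mid, tray_bottom from where it was at the start of the episode below 0.02 m and angle between each of tray_mid, tray_bottom's own z axis and vertical below 0.06 rad), for 0.1 s.
At the end, for the whole second after the job is handed in: Gripper holds the top tray upright, level to 0.2 rad, still, underside over 120 mm up, its middle within 80 mm of the mat's. Other trays nested, within 20 mm. Spare roll saddled and free: 9 mm across, 16 mm along, centre 59-71 mm above the box's underside, axis to 0.2 rad; box rolls in place (x of roll_spare in the frame of roll_box between -0.016 and 0.016 m and y of roll_spare in the frame of roll_box between -0.009 and 0.009 m and z of roll_spare in the frame of roll_box between 0.059 and 0.071 m and angle between the x axis of roll_spare and the x axis of roll_box, either way round below 0.2 rad and contact force between the fingers and roll_spare below 0.1 N and z of roll_a in the frame of roll_box between 0.02 and 0.033 m and z of roll_b in the frame of roll_box between 0.02 and 0.033 m and distance of each of roll_a, roll_b from where it was at the start of the episode below 0.03 m and distance of each of tray_mid, tray_bottom from where it was at the start of the episode below 0.02 m and angle between each of tray_mid, tray_bottom's own z axis and vertical below 0.06 rad and angle between tray_top's own z axis and vertical below 0.2 rad and height (world z) of tray_top above 0.12 m and horizontal distance between tray_top and mat below 0.08 m and linear speed of tray_top below 0.04 m/s and contact force between the fingers and tray_top above 1 N and contact force between tray_top and tray_mid below 0.05 N and contact force between tray_top and roll_spare below 0.05 N and z of tray_bottom in the frame of tray_mid between -0.018 and -0.01 m); the arm keeps its last pose, push and grip.
It fails at once if a bystander is knocked out of place (30 mm) or tipped (distance of any of pot_a, pot_b, tube_rack, gel_bottle, mouse, stapler from where it was at the start of the episode above 0.03 m or angle between any of pot_a, pot_b, tube_rack, gel_bottle, mouse, stapler's own z axis and vertical above 0.35 rad).
It fails at once if a tray beneath is dragged out of place or lifted with the top one (30 mm) (distance of any of tray_mid, tray_bottom from where it was at the start of the episode above 0.03 m).
It also fails if it takes over 64 s, if anything falls off the work surface, if the arm or the gripper's body presses on something with over 40 N, if the wrist force passes 120 N, or if a joint passes its speed limit or range.

## Working session

There is one attempt and no reset: what is moved stays moved. The work goes in short steps, Python scripts to look and compute and a tool call to move; the robot and the scene stay as the last step left them, time stands still between calls to the robot, and variables do not carry over. Pictures are saved under pics/ and viewed, about 8 in all and at most 12, crops included, and the job is handed in when it is done.

Besides the shell and the picture viewer there is one more tool, called after "Call:" by a JSON object that holds its "name" and its "arguments". jog_arm: Moves the arm, as the interface text tells. Its arguments: {"type":"object","properties":{"deltas":{"type":"array"}},"required":["deltas"]}

```bash
mkdir -p pics; cat > h.py <<'E'
import numpy as np, cv2
from workcell import *
from scipy.spatial.transform import Rotation as R
def snap(n,f):
    im=camera(n); cv2.imwrite('pics/'+f,im[:,:,::-1]); return im
def K(n):
    m=camera_model(n); f=200/np.tan(np.radians(m['fovy'])/2); return f,m['cx'],m['cy'],np.array(m['pose'])
def back(n,uv,z):
    f,cx,cy,P=K(n); d=P[:3,:3]@np.array([(uv[0]-cx)/f,(uv[1]-cy)/f,1]); return P[:3,3]+d*(z-P[2,3])/d[2]
def proj(n,p):
    f,cx,cy,P=K(n); c=P[:3,:3].T@(np.array(p)-P[:3,3]); return np.array([f*c[0]/c[2]+cx,f*c[1]/c[2]+cy])
E
python3 - <<'E'
from h import *
a=snap('scene','s0.png'); b=snap('top','t0.png')
o=get_obs(); print({k:np.round(v,3) for k,v in o.items()})
for n in ('scene','top'): print(n,[np.round(x,3).tolist() for x in K(n)])
for t in ['tray_top','roll_spare','roll_a','roll_box','mat']:
  for n in ('scene','top'):
    print(t,n,[(round(d['conf'],2),np.round(d['at']).tolist(),int(d['pixels'].sum())) for d in masks_of(t,n)])
E
```

```text
{'clock': np.float64(0.1), 'joint_pos': array([1.193, 0.241, 0.004, 1.335, 0.   , 1.571]), 'joint_vel': array([-0.   , -0.001,  0.003, -0.   , -0.001,  0.   ]), 'tau': array([ 1.0000e-03, -3.7314e+01,  2.5301e+01,  1.1000e-02,  0.0000e+00,
       -0.0000e+00]), 'eef_pos': array([0.184, 0.464, 0.192]), 'tool_rot': array([ 0.188,  0.982, -0.001, -0.   ]), 'ft_force': array([ 0.063, -0.794,  0.768]), 'ft_torque': array([-0.002, -0.022,  0.035]), 'grip_width': np.float64(0.085)}
scene [366.244, 312.042, 195.405, [[0.1, 0.653, -0.751, 1.397], [0.995, -0.08, 0.063, -0.192], [-0.019, -0.753, -0.658, 0.874], [0.0, 0.0, 0.0, 1.0]]]
top [450.958, 320.021, 201.187, [[0.029, -0.988, 0.15, 0.286], [-1.0, -0.029, -0.002, -0.106], [0.007, -0.15, -0.989, 1.586], [0.0, 0.0, 0.0, 1.0]]]
tray_top scene [(0.87, [340.0, 215.0], 1612)]
tray_top top [(0.83, [291.0, 192.0], 1869), (0.51, [334.0, 141.0], 163)]
roll_spare scene [(0.71, [352.0, 216.0], 278)]
roll_spare top [(0.59, [291.0, 185.0], 248)]
roll_a scene [(0.72, [493.0, 216.0], 295), (0.61, [455.0, 203.0], 233), (0.61, [439.0, 201.0], 249), (0.6, [350.0, 217.0], 263), (0.58, [385.0, 179.0], 221)]
roll_a top [(0.75, [158.0, 174.0], 265), (0.55, [184.0, 193.0], 209), (0.53, [198.0, 199.0], 227), (0.49, [290.0, 190.0], 1908)]
roll_box scene [(0.65, [446.0, 214.0], 182)]
roll_box top [(0.72, [198.0, 206.0], 136)]
mat scene [(0.92, [252.0, 225.0], 2674), (0.66, [385.0, 179.0], 233), (0.42, [182.0, 228.0], 1009)]
mat top [(0.59, [383.0, 203.0], 3226), (0.2, [238.0, 240.0], 150)]
```

```bash
python3 - <<'E'
import cv2
a=cv2.imread('pics/s0.png');b=cv2.imread('pics/t0.png')
cv2.imwrite('pics/c1.png',cv2.resize(b[110:310,120:480],None,fx=2.2,fy=2.2,interpolation=cv2.INTER_CUBIC))
E
```

```text
(no output)
```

View pics/s0.png

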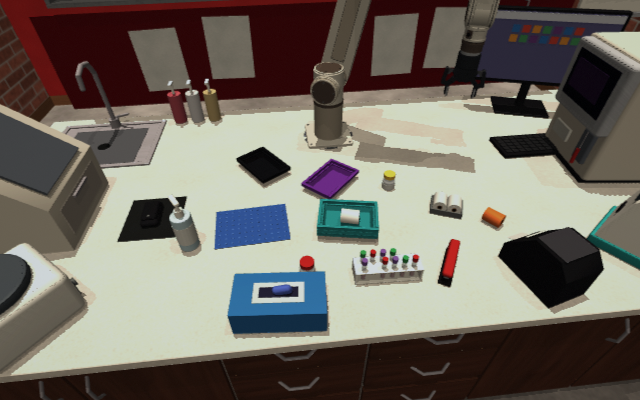

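View pics/c1.png

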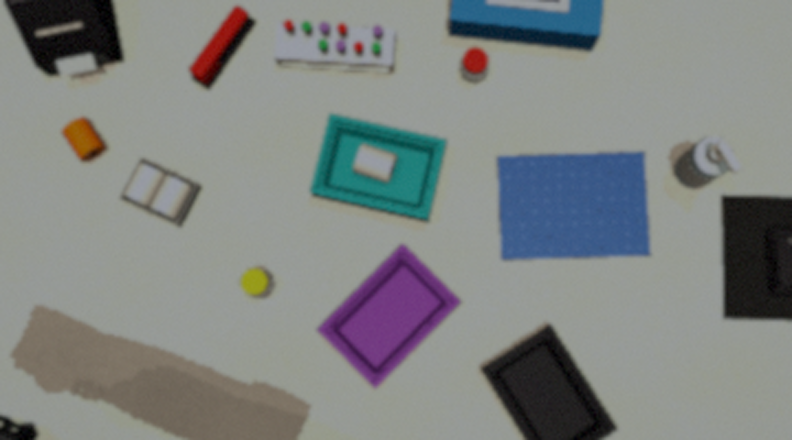

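```bash
cat > fit.py <<'E'
from h import *
from scipy.optimize import minimize
from itertools import product
def tf(x,y,a): 
    c,s=np.cos(a),np.sin(a); return lambda P:np.c_[x+c*P[:,0]-s*P[:,1],y+s*P[:,0]+c*P[:,1],P[:,2]]
def hullmask(n,P):
    q=np.array([proj(n,p) for p in P]); h=cv2.convexHull(np.float32(q))
    m=np.zeros((1600,2560),np.uint8); cv2.fillConvexPoly(m,np.int32(np.round((h+0.5)*4*16)),1,shift=4)
    return cv2.resize(m.astype(np.float32),(640,400),interpolation=cv2.INTER_AREA)
def fit(P,masks,x0):
    def cost(v):
        c=0
        for n,M in masks.items():
            m=hullmask(n,tf(*v)(P)); c+=1-np.minimum(m,M).sum()/np.maximum(m,M).sum()
        return c
    S=np.array([x0]+[np.add(x0,d) for d in ([.015,0,0],[0,.015,0],[0,0,.15])])
    r=minimize(cost,x0,method='Nelder-Mead',options=dict(initial_simplex=S,xatol=1e-4,fatol=1e-4,maxiter=150))
    return np.round(r.x,4),round(r.fun/len(masks),3)
def boxp(lx,ly,z0,z1): return np.array(list(product([-lx/2,lx/2],[-ly/2,ly/2],[z0,z1])))
def cyl(r,l,z,y=0):
    t=np.linspace(0,2*np.pi,24); return np.array([[s*l/2,y+r*np.cos(a),z+r*np.sin(a)] for s in(-1,1) for a in t])
TRAY=np.vstack([boxp(.19,.13,.02,.062),boxp(.14,.08,0,.02)])
BOX=np.vstack([boxp(.074,.104,0,.022),cyl(.023,.057,.027,-.0235),cyl(.023,.057,.027,.0235)])
def keep(mask,seed):
    n,l=cv2.connectedComponents(mask.astype(np.uint8)); return l==l[int(seed[1]),int(seed[0])]
def hull(m):
    c,_=cv2.findContours(m.astype(np.uint8),cv2.RETR_EXTERNAL,cv2.CHAIN_APPROX_NONE)
    o=np.zeros(m.shape,np.uint8); cv2.fillConvexPoly(o,cv2.convexHull(np.vstack(c)),1); return o.astype(bool)
def teal(im):
    h=cv2.cvtColor(im,cv2.COLOR_RGB2HSV); return (h[...,0]>75)&(h[...,0]<98)&(h[...,1]>110)&(h[...,2]>30)
E
python3 - <<'E'
from fit import *
ims={n:camera(n) for n in('scene','top')}
seed={'scene':(322,218),'top':(273,185)}
M={}
for n in ims:
    t=teal(ims[n]); print(n,t[int(seed[n][1]),seed[n][0]-3:seed[n][0]+4])
    num,l,st,_=cv2.connectedComponentsWithStats(t.astype(np.uint8)); 
    c={'scene':(348,217),'top':(292,187)}[n]
    k=[i for i in range(1,num) if st[i,0]<=c[0]<=st[i,0]+st[i,2] and st[i,1]<=c[1]<=st[i,1]+st[i,3]]; k=max(k,key=lambda i:st[i,4])
    M[n]=hull(l==k); print(st[k],M[n].sum())
g=back('top',(292,187),.05); print(g)
for s in (['scene'],['top'],['scene','top']): print('tray',s,fit(TRAY,{n:M[n] for n in s},[g[0],g[1],np.pi/2-.2]))
vis={n:ims[n][:,:,::-1].copy() for n in ims}
for n in ims:
    ms=[d for d in masks_of('roll_a',n)]
    lo={'scene':(447,205),'top':(191,196)}[n]
    u=np.zeros((400,640),bool)
    for d in ms+masks_of('roll_box',n):
        if np.hypot(*(np.array(d['at'])-lo))<16 and d['pixels'].sum()<900: u|=d['pixels']
    M['b'+n]=hull(u); print('box px',n,u.sum())
g=back('top',(193,197),.03);print(g)
for s in (['scene'],['top'],['scene','top']): print('box',s,fit(BOX,{n:M['b'+n] for n in s},[g[0],g[1],np.pi/2+.4]), fit(BOX,{n:M['b'+n] for n in s},[g[0],g[1],np.pi+.4])) 
for n in ims:
    d=[d for d in masks_of('roll_spare',n) if d['pixels'].sum()<600][0]; M['s'+n]=d['pixels'];
g=back('top',(291,185),.054)
for s in (['scene'],['top'],['scene','top']): print('spare',s,fit(cyl(.023,.057,.054),{n:M['s'+n] for n in s},[g[0],g[1],np.pi/2-.2]))
m=masks_of('mat','top')[0]['pixels']; r=cv2.minAreaRect(np.argwhere(m)[:,::-1].astype(np.float32)); print('mat',r,back('top',r[0],.003))
for n in('pot_a','pot_b','tube_rack','stapler'):
    d=masks_of(n,'top'); print(n,[(round(e['conf'],2),back('top',e['at'],.06).round(3)) for e in d[:2]])
np.savez('m.npz',**{k:v for k,v in M.items()})
E
```

```text
scene [ True  True  True  True  True  True  True]
[ 317  199   62   40 1912] 2276
top [ True  True  True  True  True  True  True]
[ 262  163   60   47 1729] 2060
[ 0.56567721 -0.01084938  0.05      ]
tray ['scene'] (array([ 0.5676, -0.0109,  1.3752]), np.float64(0.022))
tray ['top'] (array([ 0.5722, -0.0092,  1.3724]), np.float64(0.054))Traceback (most recent call last):
  File "<stdin>", line 12, in <module>
  File "fit.py", line 17, in fit
    r=minimize(cost,x0,method='Nelder-Mead',options=dict(initial_simplex=S,xatol=1e-4,fatol=1e-4,maxiter=150))
    res = _minimize_neldermead(fun, x0, args, callback, bounds=bounds,
                               **options)
    fxr = func(xr)
    fx = function(np.copy(x), *(wrapper_args + args))
  File "fit.py", line 14, in cost
    m=hullmask(n,tf(*v)(P)); c+=1-np.minimum(m,M).sum()/np.maximum(m,M).sum()
  File "fit.py", line 7, in hullmask
    q=np.array([proj(n,p) for p in P]); h=cv2.convexHull(np.float32(q))
                ~~~~^^^^^
  File "h.py", line 11, in proj
    f,cx,cy,P=K(n); c=P[:3,:3].T@(np.array(p)-P[:3,3]); return np.array([f*c[0]/c[2]+cx,f*c[1]/c[2]+cy])
              ~^^^
  File "h.py", line 7, in K
    m=camera_model(n); f=200/np.tan(np.radians(m['fovy'])/2); return f,m['cx'],m['cy'],np.array(m['pose'])
ValueError: time passes only in moves, steps and waits
```

```bash
sed -i 's/^def K(n):/from functools import lru_cache\n@lru_cache(None)\ndef K(n):/' h.py; cat > m1.py <<'E'
from fit import *
ims={n:camera(n) for n in('scene','top')}
print(camera_model('top').keys(), {k:v for k,v in camera_model('top').items() if k!='pose'})
M={}
for n in ims:
    t=teal(ims[n]); c={'scene':(348,217),'top':(292,187)}[n]
    num,l,st,_=cv2.connectedComponentsWithStats(t.astype(np.uint8)); 
    k=[i for i in range(1,num) if st[i,0]<=c[0]<=st[i,0]+st[i,2] and st[i,1]<=c[1]<=st[i,1]+st[i,3]]; k=max(k,key=lambda i:st[i,4])
    M[n]=hull(l==k); v,e=fit(TRAY,{n:M[n]},[.57,-.01,1.37]); print('tray',n,v,e,M[n].sum(),hullmask(n,tf(*v)(TRAY)).sum())
print(fit(TRAY,{n:M[n] for n in ims},[.57,-.01,1.37]))
for n in ims:
    lo={'scene':(447,205),'top':(191,196)}[n]; u=np.zeros((400,640),bool)
    for d in masks_of('roll_a',n)+masks_of('roll_box',n):
        if np.hypot(*(np.array(d['at'])-lo))<16 and d['pixels'].sum()<900: u|=d['pixels']
    M['b'+n]=hull(u); print('box px',n,u.sum())
g=back('top',(193,197),.03);print(g)
for s in (['scene'],['top'],['scene','top']): print('box',s,fit(BOX,{n:M['b'+n] for n in s},[g[0],g[1],np.pi/2+.4]), fit(BOX,{n:M['b'+n] for n in s},[g[0],g[1],np.pi+.4]))
for n in ims: M['s'+n]=[d for d in masks_of('roll_spare',n) if d['pixels'].sum()<600][0]['pixels']
for s in (['scene'],['top'],['scene','top']): print('spare',s,fit(cyl(.023,.057,.054),{n:M['s'+n] for n in s},[.567,-.01,1.37]))
for n in ims:
    m=masks_of('mat',n)[0]['pixels']; print('mat',n,fit(boxp(.17,.24,0,.003),{n:m},[.53,-.3,0]))
for n in('pot_a','pot_b','tube_rack','stapler'):
    d=masks_of(n,'top'); print(n,[(round(e['conf'],2),back('top',e['at'],.06).round(3)) for e in d[:2]])
np.savez('m.npz',**M)
E
python3 m1.py
```

```text
dict_keys(['fovy', 'cx', 'cy', 'pose']) {'fovy': 47.834553622553656, 'cx': 320.02057599720865, 'cy': 201.18731147026116}
tray scene [ 0.5676 -0.0109  1.3741] 0.022 2276 2295.125
tray top [ 0.5721 -0.0094  1.3652] 0.051 2067 2178.625
(array([ 0.5693, -0.0108,  1.3784]), np.float64(0.048))
box px scene 653
box px top 557
[0.52360234 0.33405939 0.03      ]
box ['scene'] (array([0.526 , 0.3387, 1.6886]), np.float64(0.205)) (array([0.5265, 0.3377, 2.8057]), np.float64(0.068))
box ['top'] (array([0.53  , 0.3372, 2.6766]), np.float64(0.105)) (array([0.5299, 0.3373, 2.6988]), np.float64(0.103))
box ['scene', 'top'] (array([0.5283, 0.3373, 2.7389]), np.float64(0.1)) (array([0.5284, 0.3372, 2.7382]), np.float64(0.1))Traceback (most recent call last):
  File "m1.py", line 18, in <module>
    for n in ims: M['s'+n]=[d for d in masks_of('roll_spare',n) if d['pixels'].sum()<600][0]['pixels']
                           ~~~~~~~~~~~~~~~~~~~~~~~~~~~~~~~~~~~~~~~~~~~~~~~~~~~~~~~~~~~~~~^^^
IndexError: list index out of range
```

```bash
cat > m2.py <<'E'
from fit import *
M={}
for n in('scene','top'):
    camera(n)
    L=[d for d in masks_of('roll_spare',n)+masks_of('roll_a',n) if d['pixels'].sum()<600 and np.hypot(*(np.array(d['at'])-{'scene':(350,217),'top':(291,185)}[n]))<12]
    print(n,[(round(d['conf'],2),np.round(d['at'],1).tolist(),d['pixels'].sum()) for d in L])
    if L: M[n]=L[0]['pixels']
for s in [[k] for k in M]+[list(M)]: print('spare',s,fit(cyl(.023,.057,.054),{n:M[n] for n in s},[.567,-.01,1.37]))
for n in('scene','top'):
    m=masks_of('mat',n)[0]['pixels']; print('mat',n,fit(boxp(.17,.24,0,.003),{n:m},[.53,-.3,0]))
for n in('pot_a','pot_b','tube_rack','stapler'):
    d=masks_of(n,'top'); print(n,[(round(e['conf'],2),back('top',e['at'],.06).round(3)) for e in d[:2]])
E
python3 m2.py
```

```text
scene [(0.82, [351.5, 215.4], np.int64(316))]
top [(0.73, [293.7, 185.0], np.int64(219))]
spare ['scene'] (array([ 0.5719, -0.0036,  1.5798]), np.float64(0.121))
spare ['top'] (array([ 0.5762, -0.0064,  1.313 ]), np.float64(0.098))
spare ['scene', 'top'] (array([ 0.5749, -0.0054,  1.4398]), np.float64(0.145))
mat scene (array([ 0.5236, -0.3234,  0.061 ]), np.float64(0.03))
mat top (array([ 0.5261, -0.3248,  0.0517]), np.float64(0.021))
pot_a [(0.66, array([ 0.567, -0.006,  0.06 ])), (0.64, array([ 0.733, -0.155,  0.06 ]))]
pot_b [(0.66, array([ 0.567, -0.006,  0.06 ])), (0.64, array([ 0.733, -0.155,  0.06 ]))]
tube_rack [(0.59, array([0.759, 0.064, 0.06 ]))]
stapler [(0.89, array([0.754, 0.233, 0.06 ]))]
```

```bash
cat > m3.py <<'E'
from fit import *
Z=np.load('m.npz') if False else None
M={};ims={n:camera(n) for n in('scene','top')}
out=[]
for n in ims:
    h=cv2.cvtColor(ims[n],cv2.COLOR_RGB2HSV); c={'scene':(350,216),'top':(291,184)}[n]
    m=(h[...,2]>100)&((h[...,0]<60)|(h[...,1]<60))
    x,y=c; w=np.zeros_like(m); w[y-16:y+17,x-18:x+19]=1
    k=keep(m&w,c); M[n]=k; print(n,k.sum(),fit(cyl(.023,.057,.054),{n:k},[.57,-.007,1.37]))
print(fit(cyl(.023,.057,.054),M,[.57,-.007,1.37]))
print('pot_a',back('top',(236.5,238),.06))
T=tf(.5693,-.0108,1.375)(boxp(.19,.13,.062,.062)); S=tf(.571,-.006,1.35)(cyl(.023,.057,.054)); B=tf(.5284,.3372,2.74)(BOX)
out=[]
for n in ims:
    v=cv2.resize(ims[n][:,:,::-1],None,fx=4,fy=4,interpolation=cv2.INTER_CUBIC)
    for P in(T,S,B):
        for p in P: cv2.circle(v,tuple(int(a) for a in (proj(n,p)+.5)*4),1,(0,0,255),-1)
    (a,b),(c,d)={'scene':((348,217),(447,207)),'top':((292,187),(192,196))}[n]
    out.append(np.hstack([v[(y-30)*4:(y+30)*4,(x-45)*4:(x+45)*4] for x,y in((a,b),(c,d))]))
cv2.imwrite('pics/c2.png',np.vstack(out))
E
python3 m3.py
```

```text
scene 244 (array([ 0.571 , -0.0049,  1.2546]), np.float64(0.126))
top 227 (array([ 0.5772, -0.003 ,  1.3161]), np.float64(0.078))
(array([ 0.5757, -0.0045,  1.2997]), np.float64(0.144))
pot_a [0.38339232 0.16913562 0.06      ]
```

View pics/c2.png

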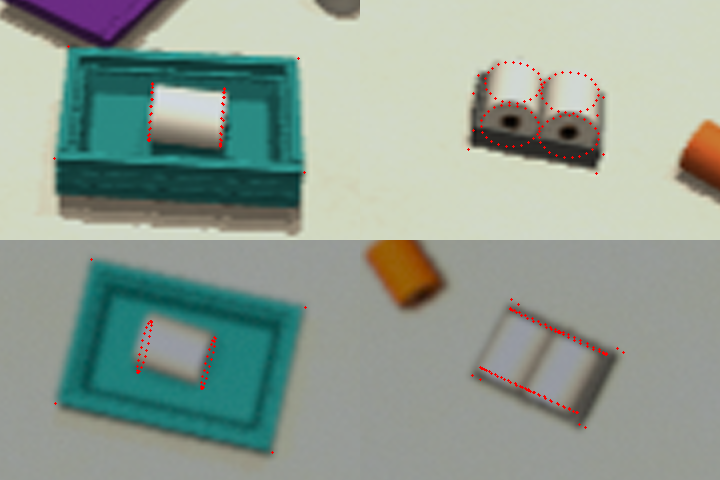

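```bash
cat > plan.py <<'E'
from h import *
from scipy.spatial.transform import Slerp
def down(yaw): # jaw (tool y) at world angle yaw, tool z down
    y=np.array([np.cos(yaw),np.sin(yaw),0]); z=np.array([0,0,-1.]); return R.from_matrix(np.c_[np.cross(y,z),y,z])
def plan(tp,tR,n,g,ease=False):
    o=get_obs(); p0=np.array(o['eef_pos']); R0=R.from_quat(o['tool_rot'])
    if (R0.inv()*tR).magnitude()>2: tR=tR*R.from_euler('z',np.pi)
    S=Slerp([0,1],R.concatenate([R0,tR])); rows=[]
    for i in range(n):
        a=S(i/n); b=S((i+1)/n); d=a.inv().apply((np.array(tp)-p0)/n)*1000; r=np.degrees((a.inv()*b).as_rotvec())
        rows.append(np.r_[d,r])
    rows=np.array(rows)
    st=get_obs(); print('now',np.round(st['eef_pos'],4),np.round(st['ft_force'],2),st['grip_width'].round(4),st['clock'].round(2))
    print('avg row',np.round(rows.mean(0),2).tolist()); 
    print([[*np.round(r[:3],0).astype(int).tolist(),*np.round(r[3:],1).tolist(),g] for r in rows])
E
python3 -c "
from plan import *
plan([.574,-.004,.17],down(1.31),15,85)"
```

```text
Traceback (most recent call last):
  File "plan.py", line 13, in plan
    st=get_obs(); print('now',np.round(st['eef_pos'],4),np.round(st['ft_force'],2),st['grip_width'].round(4),st['clock'].round(2))
                                                                                   ^^^^^^^^^^^^^^^^^^^^^^
AttributeError: 'float' object has no attribute 'round'
```

```bash
sed -i "s/st\['grip_width'\].round(4),st\['clock'\].round(2)/round(st['grip_width'],4),round(st['clock'],2)/" plan.py
python3 -c "
from plan import *
plan([.574,-.004,.17],down(1.31),15,85)"
```

```text
now [0.1844 0.4647 0.1928] [-0.65 -0.31  0.88] 0.0853 1.75
avg row [-34.53, -21.37, 1.52, 0.0, 0.0, -0.45]
[[-36, -19, 2, 0.0, 0.0, -0.4, 85], [-36, -20, 2, 0.0, 0.0, -0.4, 85], [-35, -20, 2, 0.0, 0.0, -0.4, 85], [-35, -20, 2, 0.0, 0.0, -0.4, 85], [-35, -21, 2, 0.0, 0.0, -0.4, 85], [-35, -21, 2, 0.0, 0.0, -0.4, 85], [-35, -21, 2, 0.0, 0.0, -0.4, 85], [-35, -21, 2, 0.0, 0.0, -0.4, 85], [-34, -22, 2, 0.0, 0.0, -0.4, 85], [-34, -22, 2, 0.0, 0.0, -0.4, 85], [-34, -22, 2, 0.0, 0.0, -0.4, 85], [-34, -22, 2, 0.0, 0.0, -0.4, 85], [-34, -23, 2, 0.0, 0.0, -0.4, 85], [-34, -23, 2, 0.0, 0.0, -0.4, 85], [-33, -23, 2, 0.0, 0.0, -0.4, 85]]
```

Call:
{"name": "jog_arm", "arguments": {"deltas": [[[-36,-19,2,0,0,-0.4,85],[-36,-20,2,0,0,-0.4,85],[-35,-20,2,0,0,-0.4,85],[-35,-20,2,0,0,-0.4,85],[-35,-21,2,0,0,-0.4,85]]]}}

```text
clock: 2.25
eef_pos: [0.3164, 0.3089, 0.1823]
tool_rot: [0.164, 0.986, 0.002, 0.0]
ft_force: [1.2, 1.4, -0.1]
grip_width: 0.085
```

Call:
{"name": "jog_arm", "arguments": {"deltas": [[[-35,-21,2,0,0,-0.4,85],[-35,-21,2,0,0,-0.4,85],[-35,-21,2,0,0,-0.4,85],[-34,-22,2,0,0,-0.4,85],[-34,-22,2,0,0,-0.4,85]]]}}

```text
clock: 2.75
eef_pos: [0.4527, 0.1468, 0.1727]
tool_rot: [0.146, 0.989, 0.003, 0.002]
ft_force: [1.8, 0.4, -0.9]
grip_width: 0.0849
```

```bash
python3 -c "
from plan import *
plan([.574,-.004,.13],down(1.31),10,85)"
```

```text
now [0.4527 0.1468 0.1727] [ 1.84  0.38 -0.94] 0.0849 2.75
avg row [-15.8, -11.19, 4.25, 0.04, 0.02, -0.18]
[[-16, -11, 4, 0.0, 0.0, -0.2, 85], [-16, -11, 4, 0.0, 0.0, -0.2, 85], [-16, -11, 4, 0.0, 0.0, -0.2, 85], [-16, -11, 4, 0.0, 0.0, -0.2, 85], [-16, -11, 4, 0.0, 0.0, -0.2, 85], [-16, -11, 4, 0.0, 0.0, -0.2, 85], [-16, -11, 4, 0.0, 0.0, -0.2, 85], [-16, -11, 4, 0.0, 0.0, -0.2, 85], [-16, -11, 4, 0.0, 0.0, -0.2, 85], [-16, -11, 4, 0.0, 0.0, -0.2, 85]]
```

Call:
{"name": "jog_arm", "arguments": {"deltas": [[[-34,-24,8,0.2,0.1,-0.4,85],[-34,-24,9,0.2,0,-0.4,85],[-34,-24,9,0,0,-0.4,85],[-34,-24,9,0,0,-0.4,85],[-20,-14,7,0,0,0,85]]]}}

```text
clock: 3.25
eef_pos: [0.5793, -0.0105, 0.1308]
tool_rot: [0.133, 0.991, 0.0, 0.003]
ft_force: [0.1, 1.4, -0.2]
grip_width: 0.0854
```

Call:
{"name": "jog_arm", "arguments": {"deltas": [[[0,0,0,0,0,0,85],[0,0,0,0,0,0,85]]]}}

```text
clock: 3.45
eef_pos: [0.5801, -0.0138, 0.1286]
tool_rot: [0.135, 0.991, 0.0, 0.002]
ft_force: [-0.2, 0.2, 0.2]
grip_width: 0.0846
```

```bash
python3 - <<'E'
from plan import *
plan([.574,-.004,.041],down(1.31),5,85)
out=[]
for n,c in(('scene',(348,205)),('top',(292,187))):
    v=camera(n)[:,:,::-1]; x,y=c; out.append(cv2.resize(v[y-40:y+40,x-50:x+50],None,fx=4,fy=4,interpolation=cv2.INTER_CUBIC))
cv2.imwrite('pics/c3.png',np.hstack(out))
E
```

```text
now [ 0.5801 -0.0138  0.1286] [-0.24  0.17  0.18] 0.0846 3.45
avg row [1.73, 1.55, 17.52, 0.01, 0.04, -0.12]
[[2, 2, 18, 0.0, 0.0, -0.1, 85], [2, 2, 18, 0.0, 0.0, -0.1, 85], [2, 2, 18, 0.0, 0.0, -0.1, 85], [2, 2, 18, 0.0, 0.0, -0.1, 85], [2, 2, 18, 0.0, 0.0, -0.1, 85]]
```

View pics/c3.png

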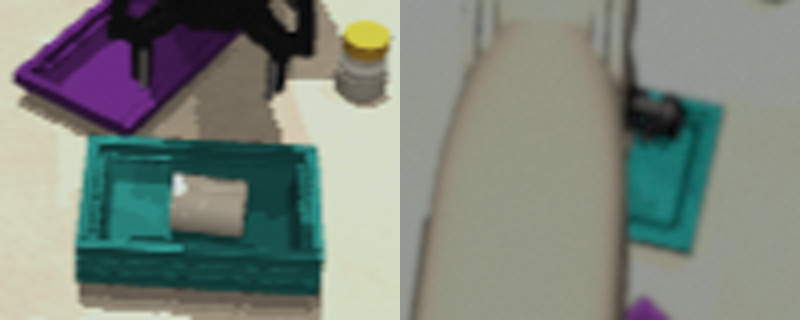

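```bash
python3 - <<'E'
from plan import *
for s in(0,.0425,-.0425): print(proj('scene',[.58+s*np.cos(1.31),-.0138+s*np.sin(1.31),.1416]))
E
```

```text
[348.50823494 196.70515695]
[362.65217614 198.00464552]
[334.50808336 195.41887919]
```

Call:
{"name": "jog_arm", "arguments": {"deltas": [[[5,5,20,0,0,-0.4,85],[3,3,20,0,0,-0.2,85],[0,0,10,0,0,0,85],[0,0,0,0,0,0,85]]]}}

```text
clock: 3.95
eef_pos: [0.574, 0.0017, 0.0813]
tool_rot: [0.126, 0.992, 0.001, 0.004]
ft_force: [0.4, 0.7, -0.3]
grip_width: 0.0856
```

```bash
python3 - <<'E'
from plan import *
plan([.574,-.004,.041],down(1.31),5,85)
o=get_obs(); p=np.array(o['eef_pos']); Q=R.from_quat(o['tool_rot'])
out=[]
for n,c in(('scene',(348,205)),):
    v=camera(n)[:,:,::-1]; x,y=c; v=cv2.resize(v[y-40:y+40,x-50:x+50],None,fx=6,fy=6,interpolation=cv2.INTER_CUBIC)
    for s in(-.0425,0,.0425):
        for b,col in((0,(0,0,255)),(.013,(0,255,255)),(.032,(0,255,0)),(.073,(255,0,0))):
            u=(proj(n,p+Q.apply([0,s,-b]))+.5-[x-50,y-40])*6; cv2.circle(v,tuple(int(a) for a in u),2,col,-1)
    out.append(v)
cv2.imwrite('pics/c4.png',np.hstack(out))
E
```

```text
now [0.574  0.0017 0.0813] [ 0.41  0.67 -0.29] 0.0856 3.95
avg row [-0.25, -1.12, 8.05, 0.03, 0.1, 0.1]
[[0, -1, 8, 0.0, 0.1, 0.1, 85], [0, -1, 8, 0.0, 0.1, 0.1, 85], [0, -1, 8, 0.0, 0.1, 0.1, 85], [0, -1, 8, 0.0, 0.1, 0.1, 85], [0, -1, 8, 0.0, 0.1, 0.1, 85]]
```

View pics/c4.png

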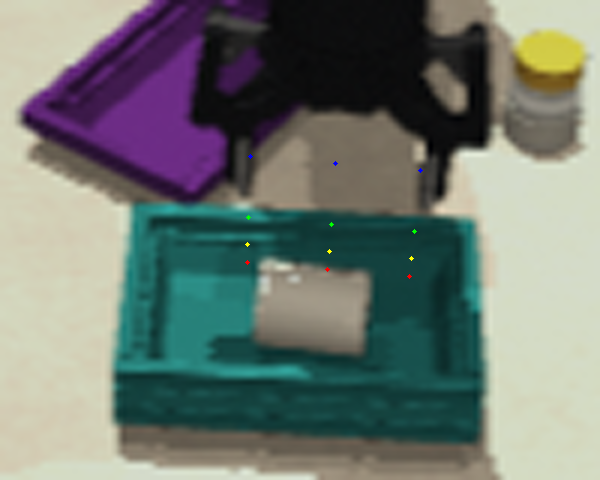

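```bash
python3 - <<'E'
from plan import *
for nm,d in(('asis',(0,0,0)),('up',(0,0,.038)),('back',(-.04,0,0))):
    print(nm,[np.round(proj('top',np.array([.58,-.0138,.1286])+d+R.from_quat([.135,.991,0,.002]).apply([0,s,-b])),1).tolist() for s in(-.0425,-.057) for b in(.013,.06)])
v=camera('top')[:,:,::-1]; x,y=(300,180)
cv2.imwrite('pics/c5.png',cv2.resize(v[y-40:y+40,x-50:x+50],None,fx=6,fy=6,interpolation=cv2.INTER_CUBIC))
o=get_obs(); print(o['joint_pos'],o['tau'])
p=np.array(o['eef_pos']);Q=R.from_quat(o['tool_rot'])
print([((proj('top',p+Q.apply([0,s,-b]))+.5-[250,140])*6).round().tolist() for s in(-.0425,-.057) for b in(.013,.06)])
E
```

```text
asis [[304.0, 181.4], [303.5, 178.6], [308.2, 182.7], [307.9, 180.0]]
up [[303.6, 179.1], [303.2, 176.2], [308.0, 180.5], [307.7, 177.5]]
back [[303.5, 193.5], [303.1, 191.1], [307.8, 194.8], [307.5, 192.4]]
[2.06704078e-03 4.45716491e-01 5.08751155e-03 1.11831021e+00
 5.08394527e-04 2.55031891e-01] [ 1.59243238e-01 -4.47649598e+01  2.31471205e+01 -6.78931712e-02
  1.98221044e-02  1.32422512e-03]
[[302.0, 274.0], [299.0, 259.0], [327.0, 281.0], [325.0, 266.0]]
```

View pics/c5.png

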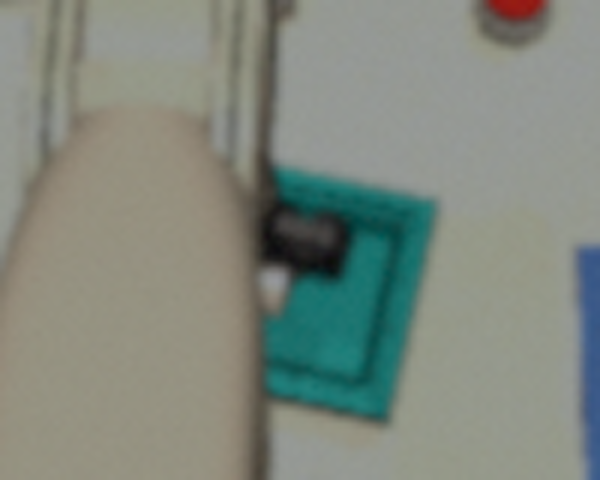

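```bash
python3 - <<'E'
from plan import *
a=cv2.imread('pics/s0.png').max(2)
p=np.array([.1844,.4647,.1928]);Q=R.from_quat([.188,.982,-.001,0])
for s in(-.05,0,.05): print([np.round(proj('scene',p+Q.apply([0,s,-b])),1).tolist() for b in(0,.013,.06)])
sub=(a<60)[60:115,435:500]
for r in range(60,110,2): print(r,''.join('#' if t else '.' for t in sub[r-60]))
E
```

```text
[[441.3, 107.2], [442.0, 104.2], [444.7, 92.6]]
[[454.9, 108.8], [455.7, 105.7], [458.7, 94.1]]
[[468.7, 110.3], [469.6, 107.2], [473.0, 95.6]]
60 ......................###########################################
62 .....................############################################
64 .....................############################################
66 ............#.......#############################################
68 #################################################################
70 #################################################################
72 #################################################################
74 #################################################################
76 #################################################################
78 #################################################################
80 #################################################################
82 #########################################################........
84 #########################.............###########................
86 ..........####.........................##########................
88 ..........###.........................#####......................
90 .........###..........................####.......................
92 .........###.........................####........................
94 .....................................####........................
96 ....................................####................#####....
98 ........................................................#########
100 ........................................................#########
102 .........................................................########
104 .........................................................########
106 ..........................................................#######
108 ..........................................................#######
```

Call:
{"name": "jog_arm", "arguments": {"deltas": [[[0,-6,14,0,0.2,0.2,85],[0,0,13,0,0.2,0.2,85],[0,0,12,0,0,0,85],[0,0,0,0,0,0,85]]]}}

```text
clock: 4.45
eef_pos: [0.5761, -0.0052, 0.043]
tool_rot: [0.13, 0.991, 0.002, 0.004]
ft_force: [-0.0, 0.3, -0.8]
grip_width: 0.0845
```

```bash
python3 - <<'E'
from plan import *
plan([.574,-.004,.041],down(1.31),2,85)
o=get_obs(); p=np.array(o['eef_pos']); Q=R.from_quat(o['tool_rot'])
n='scene';x,y=(348,205)
v=camera(n)[:,:,::-1]; v=cv2.resize(v[y-40:y+40,x-50:x+50],None,fx=6,fy=6,interpolation=cv2.INTER_CUBIC)
for s in(-.0425,.0425):
    for b,col in((.013,(0,255,255)),(.05,(0,255,0))):
        u=(proj(n,p+Q.apply([0,s,-b]))+.5-[x-50,y-40])*6; cv2.circle(v,tuple(int(a) for a in u),2,col,-1)
cv2.imwrite('pics/c6.png',v)
E
```

```text
now [ 0.5761 -0.0052  0.043 ] [-0.02  0.29 -0.76] 0.0845 4.45
avg row [1.18, 0.3, 0.97, 0.13, 0.24, -0.0]
[[1, 0, 1, 0.1, 0.2, -0.0, 85], [1, 0, 1, 0.1, 0.2, -0.0, 85]]
```

View pics/c6.png

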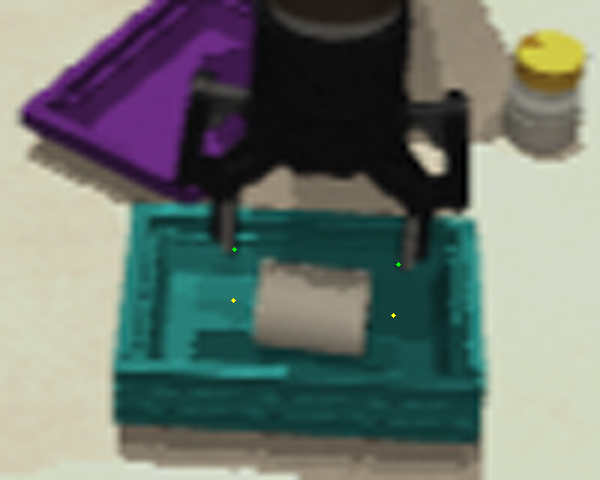

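Call:
{"name": "jog_arm", "arguments": {"deltas": [[[0,0,0,0,0,0,48],[0,0,0,0,0,0,48],[0,0,0,0,0,0,48],[0,0,0,0,0,0,48],[0,0,0,0,0,0,48]]]}}

```text
clock: 5.0
eef_pos: [0.5778, -0.0053, 0.0449]
tool_rot: [0.13, 0.991, 0.002, 0.006]
ft_force: [0.0, 0.2, 0.2]
grip_width: 0.0481
```

Call:
{"name": "jog_arm", "arguments": {"deltas": [[[0,0,0,0,0,0,85],[0,0,0,0,0,0,85],[0,0,0,0,0,0,85],[0,0,15,0,0,0,85],[0,0,15,0,0,0,85]]]}}

```text
clock: 5.5
eef_pos: [0.5813, -0.0052, 0.0175]
tool_rot: [0.13, 0.991, 0.002, 0.01]
ft_force: [-0.1, -0.2, -0.6]
grip_width: 0.0853
```

```bash
cat > see.py <<'E'
from plan import *
def see(f,cs,S=.0425,bs=((.013,(0,255,255)),(.05,(0,255,0))),k=4,h=40,w=50):
    o=get_obs(); p=np.array(o['eef_pos']); Q=R.from_quat(o['tool_rot']); out=[]
    for n,(x,y) in cs:
        v=camera(n)[:,:,::-1]; v=cv2.resize(v[y-h:y+h,x-w:x+w],None,fx=k,fy=k,interpolation=cv2.INTER_CUBIC)
        for s in(-S,S):
            for b,col in bs:
                u=(proj(n,p+Q.apply([0,s,-b]))+.5-[x-w,y-h])*k; cv2.circle(v,tuple(int(a) for a in u),1,col,-1)
        out.append(v)
    cv2.imwrite('pics/'+f,np.hstack(out))
E
python3 - <<'E'
from see import *
see('c7.png',(('scene',(348,208)),('top',(300,185))))
plan([.574,-.004,.041],down(1.31),2,85)
E
```

```text
now [ 0.5792 -0.0052  0.0156] [-0.48  0.63  0.65] 0.0849 5.6
avg row [2.53, -0.06, -12.7, 0.17, 0.4, -0.0]
[[2, 0, -13, 0.2, 0.4, -0.0, 85], [3, 0, -13, 0.2, 0.4, -0.0, 85]]
```

View pics/c7.png

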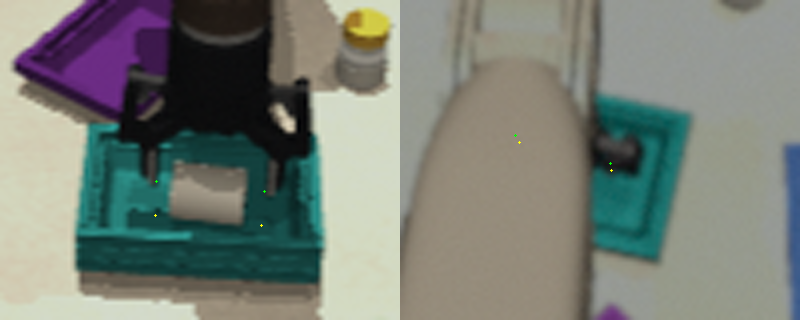

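Call:
{"name": "jog_arm", "arguments": {"deltas": [[[3,0,7,0.2,0.5,0,85],[2,0,6,0.1,0.3,0,85],[0,0,0,0,0,0,50],[0,0,0,0,0,0,50],[0,0,0,0,0,0,50]]]}}

```text
clock: 6.1
eef_pos: [0.5754, -0.0037, 0.0034]
tool_rot: [0.13, 0.992, 0.0, 0.001]
ft_force: [-0.3, -0.4, -0.7]
grip_width: 0.0564
```

Call:
{"name": "jog_arm", "arguments": {"deltas": [[[0,0,0,0,0,0,45],[0,0,0,0,0,0,45]]]}}

```text
clock: 6.3
eef_pos: [0.5757, -0.0038, 0.0038]
tool_rot: [0.13, 0.992, 0.0, 0.001]
ft_force: [-0.1, 0.3, -0.9]
grip_width: 0.0565
```

Call:
{"name": "jog_arm", "arguments": {"deltas": [[[0,0,-10,0,0,0,30],[0,0,-20,0,0,0,30],[0,0,-30,0,0,0,30],[0,0,-30,0,0,0,30],[0,0,-10,0,0,0,30]]]}}

```text
clock: 6.8
eef_pos: [0.5731, -0.0038, 0.1067]
tool_rot: [0.13, 0.991, -0.0, -0.002]
ft_force: [0.3, -0.0, 0.6]
grip_width: 0.0563
```

```bash
python3 -c "
from plan import *
plan([.5284,.3372,.09],down(2.74),14,30)"
```

```text
now [ 0.5731 -0.0038  0.1067] [ 0.35 -0.01  0.6 ] 0.0563 6.8
avg row [-6.08, 21.7, 1.2, 0.01, -0.02, -5.85]
[[9, 23, 1, 0.0, -0.0, -5.9, 30], [7, 24, 1, 0.0, -0.0, -5.9, 30], [5, 24, 1, 0.0, -0.0, -5.9, 30], [2, 24, 1, 0.0, -0.0, -5.9, 30], [0, 25, 1, 0.0, -0.0, -5.9, 30], [-3, 24, 1, 0.0, -0.0, -5.9, 30], [-5, 24, 1, 0.0, -0.0, -5.9, 30], [-8, 23, 1, 0.0, -0.0, -5.9, 30], [-10, 22, 1, 0.0, -0.0, -5.9, 30], [-12, 21, 1, 0.0, -0.0, -5.9, 30], [-14, 20, 1, 0.0, -0.0, -5.9, 30], [-16, 18, 1, 0.0, -0.0, -5.9, 30], [-18, 16, 1, 0.0, -0.0, -5.9, 30], [-20, 15, 1, 0.0, -0.0, -5.9, 30]]
```

Call:
{"name": "jog_arm", "arguments": {"deltas": [[[9,23,1,0,0,-5.9,30],[7,24,1,0,0,-5.9,30],[5,24,1,0,0,-5.9,30],[2,24,1,0,0,-5.9,30],[0,25,1,0,0,-5.9,30]]]}}

```text
clock: 7.3
eef_pos: [0.5579, 0.1182, 0.1045]
tool_rot: [-0.133, 0.991, -0.0, 0.001]
ft_force: [0.4, 0.0, -0.7]
grip_width: 0.0565
```

Call:
{"name": "jog_arm", "arguments": {"deltas": [[[-3,24,1,0,0,-5.9,30],[-5,24,1,0,0,-5.9,30],[-8,23,1,0,0,-5.9,30],[-10,22,1,0,0,-5.9,30],[-12,21,1,0,0,-5.9,30]]]}}

```text
clock: 7.8
eef_pos: [0.5358, 0.2424, 0.097]
tool_rot: [-0.391, 0.921, -0.001, -0.001]
ft_force: [-0.1, 0.3, -0.9]
grip_width: 0.0563
```

```bash
python3 -c "
from plan import *
plan([.5284,.3372,.06],down(2.74),5,30)"
```

```text
now [0.5358 0.2424 0.097 ] [-0.1   0.33 -0.88] 0.0563 7.8
avg row [-14.49, 12.18, 7.38, -0.0, -0.02, -4.2]
[[-13, 14, 7, -0.0, -0.0, -4.2, 30], [-14, 13, 7, -0.0, -0.0, -4.2, 30], [-15, 12, 7, -0.0, -0.0, -4.2, 30], [-15, 11, 7, -0.0, -0.0, -4.2, 30], [-16, 10, 7, -0.0, -0.0, -4.2, 30]]
```

Call:
{"name": "jog_arm", "arguments": {"deltas": [[[-13,14,7,0,0,-4.2,30],[-14,13,7,0,0,-4.2,30],[-15,12,7,0,0,-4.2,30],[-15,11,7,0,0,-4.2,30],[-16,10,7,0,0,-4.2,30]]]}}

```text
clock: 8.3
eef_pos: [0.5267, 0.3415, 0.0593]
tool_rot: [-0.559, 0.829, -0.0, -0.002]
ft_force: [0.2, -0.1, -1.0]
grip_width: 0.0564
```

Call:
{"name": "jog_arm", "arguments": {"deltas": [[[0,0,0,0,0,0,30],[0,0,0,0,0,0,30]]]}}

```text
clock: 8.5
eef_pos: [0.5246, 0.343, 0.0567]
tool_rot: [-0.561, 0.828, -0.0, -0.004]
ft_force: [-0.1, 0.4, -1.1]
grip_width: 0.0562
```

```bash
python3 - <<'E'
from see import *
from fit import *
plan([.5284,.3372,.018],down(2.74),3,30)
o=get_obs(); p=np.array(o['eef_pos'])
out=[]
for n,(x,y) in (('scene',(447,205)),('top',(192,190))):
    v=camera(n)[:,:,::-1]; v=cv2.resize(v[y-30:y+30,x-40:x+40],None,fx=5,fy=5,interpolation=cv2.INTER_CUBIC)
    for P,c in((tf(p[0],p[1],2.74)(cyl(.023,.057,p[2]+.05)),(0,0,255)),(tf(.5284,.3372,2.74)(BOX),(0,255,0))):
        for q in P: cv2.circle(v,tuple(int(a) for a in (proj(n,q)+.5-[x-40,y-30])*5),1,c,-1)
    out.append(v)
cv2.imwrite('pics/c8.png',np.hstack(out))
E
```

```text
now [0.5246 0.343  0.0567] [-0.07  0.36 -1.08] 0.0562 8.5
avg row [1.27, -1.92, 12.91, 0.07, -0.12, 0.42]
[[1, -2, 13, 0.1, -0.1, 0.4, 30], [1, -2, 13, 0.1, -0.1, 0.4, 30], [1, -2, 13, 0.1, -0.1, 0.4, 30]]
```

View pics/c8.png

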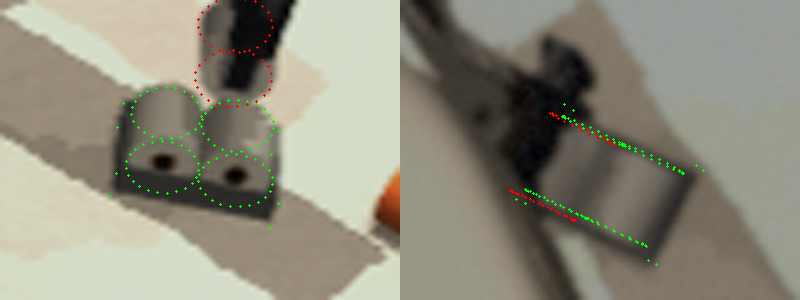

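Call:
{"name": "jog_arm", "arguments": {"deltas": [[[1,-3,10,0.2,-0.3,0.8,30],[1,-3,12,0.1,-0.1,0.4,30],[1,0,10,0,0,0,30],[0,0,0,0,0,0,30]]]}}

```text
clock: 9.0
eef_pos: [0.531, 0.3346, 0.0251]
tool_rot: [-0.549, 0.836, -0.001, 0.002]
ft_force: [0.1, -0.1, -1.4]
grip_width: 0.0563
```

```bash
python3 -c "
from plan import *
plan([.5275,.3372,.017],down(2.74),1,30)"
```

```text
now [0.531  0.3346 0.0251] [ 0.06 -0.11 -1.39] 0.0563 9.0
avg row [-0.92, 4.28, 8.08, -0.2, 0.17, -0.35]
[[-1, 4, 8, -0.2, 0.2, -0.3, 30]]
```

Call:
{"name": "jog_arm", "arguments": {"deltas": [[[-1,4,3,-0.2,0.2,0,30],[0,0,2,0,0,0,30],[0,0,1,0,0,0,30],[0,0,0,0,0,0,30]]]}}

```text
clock: 9.4
eef_pos: [0.5279, 0.3372, 0.0191]
tool_rot: [-0.549, 0.836, 0.0, -0.0]
ft_force: [-0.8, 0.3, -1.0]
grip_width: 0.0561
```

Call:
{"name": "jog_arm", "arguments": {"deltas": [[[0,0,1,0,0,0,30],[0,0,1,0,0,0,30],[0,0,0,0,0,0,30]]]}}

```text
clock: 9.7
eef_pos: [0.5282, 0.3378, 0.0176]
tool_rot: [-0.549, 0.836, 0.0, 0.0]
ft_force: [0.7, 0.5, -0.3]
grip_width: 0.0563
```

Call:
{"name": "jog_arm", "arguments": {"deltas": [[[0,0,1.5,0,0,0,30],[0,0,1,0,0,0,30],[0,0,0,0,0,0,30]]]}}

```text
clock: 10.0
eef_pos: [0.5288, 0.3384, 0.0173]
tool_rot: [-0.549, 0.836, 0.0, 0.002]
ft_force: [-0.3, -0.6, -0.9]
grip_width: 0.0562
```

Call:
{"name": "jog_arm", "arguments": {"deltas": [[[0,0,2,0,0,0,30],[0,0,0,0,0,0,30]]]}}

```text
clock: 10.2
eef_pos: [0.5294, 0.339, 0.0176]
tool_rot: [-0.549, 0.836, 0.0, 0.003]
ft_force: [-0.4, 0.5, -0.6]
grip_width: 0.0565
```

Call:
{"name": "jog_arm", "arguments": {"deltas": [[[0,0,0,0,0,0,62],[0,0,0,0,0,0,66],[0,0,0,0,0,0,70],[0,0,0,0,0,0,74],[0,0,0,0,0,0,76]]]}}

```text
clock: 10.7
eef_pos: [0.5295, 0.3388, 0.0166]
tool_rot: [-0.549, 0.836, 0.0, 0.003]
ft_force: [0.4, 0.0, -0.6]
grip_width: 0.0759
```

```bash
python3 -c "
from plan import *
plan([.5284,.3372,.15],down(2.74),5,76)
a=camera('scene')
n='scene';x,y=447,195
cv2.imwrite('pics/c9.png',cv2.resize(a[y-40:y+40,x-50:x+50,::-1],None,fx=6,fy=6,interpolation=cv2.INTER_CUBIC))"
```

```text
now [0.5295 0.3388 0.0166] [ 0.38  0.01 -0.64] 0.0759 10.7
avg row [0.31, 0.03, -26.68, -0.03, 0.06, -0.07]
[[0, 0, -27, -0.0, 0.1, -0.1, 76], [0, 0, -27, -0.0, 0.1, -0.1, 76], [0, 0, -27, -0.0, 0.1, -0.1, 76], [0, 0, -27, -0.0, 0.1, -0.1, 76], [0, 0, -27, -0.0, 0.1, -0.1, 76]]
```

View pics/c9.png

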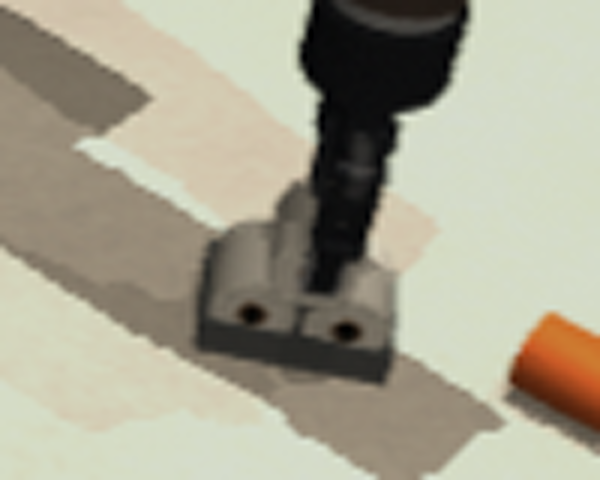

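Call:
{"name": "jog_arm", "arguments": {"deltas": [[[0,0,-10,0,0,0,78],[0,0,-27,0,0,0,78],[0,0,-30,0,0,0,78],[0,0,-30,0,0,0,78],[0,0,-30,0,0,0,78]]]}}

```text
clock: 11.25
eef_pos: [0.5252, 0.336, 0.1436]
tool_rot: [-0.549, 0.836, 0.0, -0.004]
ft_force: [0.7, 0.5, 0.0]
grip_width: 0.0781
```

Call:
{"name": "jog_arm", "arguments": {"deltas": [[[40,-10,0,0,0,0,78],[40,-20,0,0,0,0,78],[40,-20,0,0,0,0,78],[0,0,0,0,0,0,78]]]}}

```text
clock: 11.65
eef_pos: [0.5289, 0.2069, 0.1547]
tool_rot: [-0.551, 0.834, -0.001, 0.006]
ft_force: [-0.3, -0.0, -1.0]
grip_width: 0.0778
```

```bash
cat > chk.py <<'E'
from fit import *
ims={n:camera(n) for n in('scene','top')}; print(np.round(get_obs()['eef_pos'],3))
M={}
for n in ims:
    t=teal(ims[n]); c={'scene':(348,217),'top':(292,187)}[n]
    num,l,st,_=cv2.connectedComponentsWithStats(t.astype(np.uint8))
    k=[i for i in range(1,num) if st[i,0]<=c[0]<=st[i,0]+st[i,2] and st[i,1]<=c[1]<=st[i,1]+st[i,3]]; k=max(k,key=lambda i:st[i,4])
    M[n]=hull(l==k); print('tray',n,*fit(TRAY,{n:M[n]},[.57,-.01,1.37]),M[n].sum())
for n in ims:
    L=[d for d in masks_of('roll_spare',n)+masks_of('roll_box',n)]
    for d in L:
        if d['pixels'].sum()<600 and abs(d['at'][0]-{'scene':447,'top':192}[n])<25:
            print(n,np.round(d['at'],1).tolist(),d['pixels'].sum(),round(d['conf'],2), fit(cyl(.023,.057,.066),{n:d['pixels']},[.528,.337,2.74]))
    print('pred',n,proj(n,[.528,.3375,.066]))
E
python3 chk.py
```

```text
[0.529 0.211 0.155]
tray scene [ 0.5675 -0.0109  1.3757] 0.022 2274
tray top [ 0.5715 -0.0096  1.3797] 0.055 2060
scene [451.1, 197.6] 315 0.84 (array([0.5254, 0.3394, 2.7531]), np.float64(0.084))
scene [444.8, 214.3] 168 0.39 (array([0.528, 0.337, 2.74 ]), np.float64(1.0))
scene [444.6, 215.6] 173 0.54 (array([0.528, 0.337, 2.74 ]), np.float64(1.0))
pred scene [449.22766732 195.07984196]
pred top [189.21314318 194.01967274]
```

```bash
python3 -c "
from plan import *
c=np.array([.5695,-.0105]);a=1.377;u=np.array([np.cos(a),np.sin(a)]);v=np.array([-u[1],u[0]])
t=c+.068*u+.060*v; print(t)
plan([*t,.07],down(2.948),5,40)"
```

```text
[0.523719   0.06778218]
now [0.5285 0.2129 0.1532] [-0.42 -0.4   0.23] 0.078 11.95
avg row [27.94, -7.98, 16.5, -0.09, 0.11, -2.31]
[[27, -10, 16, -0.1, 0.1, -2.3, 40], [28, -9, 16, -0.1, 0.1, -2.3, 40], [28, -8, 17, -0.1, 0.1, -2.3, 40], [28, -7, 17, -0.1, 0.1, -2.3, 40], [28, -6, 17, -0.1, 0.1, -2.3, 40]]
```

Call:
{"name": "jog_arm", "arguments": {"deltas": [[[27,-10,16,-0.1,0.1,-2.3,40],[28,-9,16,-0.1,0.1,-2.3,40],[28,-8,17,-0.1,0.1,-2.3,40],[28,-7,17,-0.1,0.1,-2.3,40],[25,-6,15,-0.1,0.1,-2.3,40]]]}}

```text
clock: 12.45
eef_pos: [0.5286, 0.0786, 0.0699]
tool_rot: [-0.645, 0.764, 0.0, 0.003]
ft_force: [-0.5, 0.2, -0.1]
grip_width: 0.04
```

Call:
{"name": "jog_arm", "arguments": {"deltas": [[[0,0,0,0,0,0,40],[0,0,0,0,0,0,40]]]}}

```text
clock: 12.65
eef_pos: [0.5266, 0.0777, 0.067]
tool_rot: [-0.645, 0.764, 0.002, 0.001]
ft_force: [0.3, 1.2, -0.2]
grip_width: 0.0399
```

```bash
python3 -c "
from plan import *
plan([.5237,.0678,.030],down(2.948),3,40)"
```

```text
now [0.5266 0.0777 0.067 ] [ 0.34  1.17 -0.22] 0.0399 12.65
avg row [3.45, 0.35, 12.31, 0.04, 0.06, 0.46]
[[3, 0, 12, 0.0, 0.1, 0.5, 40], [3, 0, 12, 0.0, 0.1, 0.5, 40], [3, 0, 12, 0.0, 0.1, 0.5, 40]]
```

Call:
{"name": "jog_arm", "arguments": {"deltas": [[[5,0,12,0,0.1,0.7,40],[5,0,12,0,0.1,0.7,40],[0,0,10,0,0,0,40],[0,0,0,0,0,0,40]]]}}

```text
clock: 13.05
eef_pos: [0.526, 0.0713, 0.0311]
tool_rot: [-0.636, 0.771, 0.0, 0.0]
ft_force: [-0.7, -0.2, 0.2]
grip_width: 0.0398
```

```bash
python3 - <<'E'
from see import *
plan([.5237,.0678,.017],down(2.948),3,40)
see('c10.png',(('scene',(355,205)),('top',(280,190))),S=.02,bs=((.037,(0,0,255)),(.045,(0,255,0))))
E
```

```text
now [0.526  0.0713 0.0311] [-0.74 -0.16  0.17] 0.0398 13.05
avg row [1.29, 0.52, 4.69, -0.01, 0.02, 0.05]
[[1, 1, 5, -0.0, 0.0, 0.1, 40], [1, 1, 5, -0.0, 0.0, 0.1, 40], [1, 1, 5, -0.0, 0.0, 0.1, 40]]
```

View pics/c10.png

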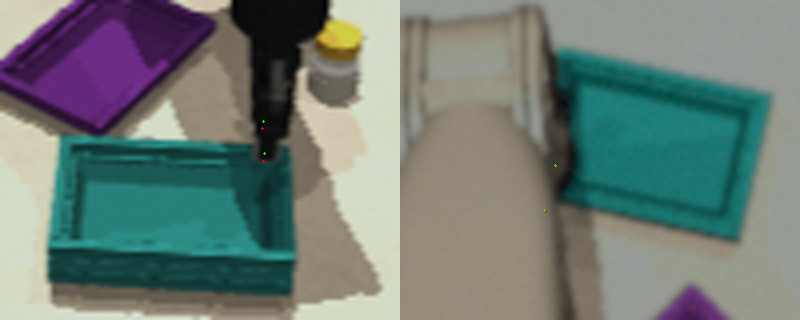

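Call:
{"name": "jog_arm", "arguments": {"deltas": [[[4,2,6,0,0,0,40],[0,0,5,0,0,0,40],[0,0,2,0,0,0,40],[0,0,0,0,0,0,40]]]}}

```text
clock: 13.55
eef_pos: [0.5251, 0.0678, 0.0195]
tool_rot: [-0.637, 0.771, -0.001, 0.002]
ft_force: [0.1, -0.2, -0.1]
grip_width: 0.0401
```

```bash
python3 - <<'E'
from see import *
plan([.5237,.0678,.0185],down(2.948),1,40)
E
```

```text
now [0.5251 0.0678 0.0195] [ 0.06 -0.23 -0.1 ] 0.0401 13.55
avg row [0.31, 1.42, 0.95, -0.27, 0.14, 0.16]
[[0, 1, 1, -0.3, 0.1, 0.2, 40]]
```

Call:
{"name": "jog_arm", "arguments": {"deltas": [[[0,1,1,-0.3,0.1,0,25],[0,0,0,0,0,0,15],[0,0,0,0,0,0,5],[0,0,0,0,0,0,0],[0,0,0,0,0,0,0]]]}}

```text
clock: 14.05
eef_pos: [0.5244, 0.068, 0.0189]
tool_rot: [-0.636, 0.771, 0.0, 0.0]
ft_force: [0.1, -0.2, -1.1]
grip_width: 0.0074
```

Call:
{"name": "jog_arm", "arguments": {"deltas": [[[0,0,0,0,0,0,0],[0,0,0,0,0,0,0]]]}}

```text
clock: 14.25
eef_pos: [0.5244, 0.068, 0.0189]
tool_rot: [-0.636, 0.771, 0.0, 0.0]
ft_force: [-0.4, -0.7, 0.9]
grip_width: 0.0072
```

```bash
cat > peel.py <<'E'
from see import *
import sys
th=float(sys.argv[1]); n=int(sys.argv[2]); lift=float(sys.argv[3]) if len(sys.argv)>3 else 0
c=np.array([.5695,-.0105,0]);a=1.377;u=np.array([np.cos(a),np.sin(a),0]);v=np.array([-u[1],u[0],0]);z=np.array([0,0,1.])
O=c-.095*u-.065*v+.048*z; d=.19*u+.13*v; d/=np.linalg.norm(d); w=np.cross(d,z)
o=get_obs(); p=np.array(o['eef_pos']); Q=R.from_quat(o['tool_rot']); G=R.from_rotvec(w*th)
T=p+.018*z+Q.apply([0,0,-.018]); T2=O+G.apply(T-O); Q2=G*Q; p2=T2-.018*z-Q2.apply([0,0,-.018])+lift*z
print('tilt now',np.degrees((down(2.948).inv()*Q).as_rotvec()).round(2),'w',w.round(3),'tf',o['ft_torque'].round(2))
plan(p2,Q2,n,0)
E
python3 peel.py .075 5
```

```text
tilt now [-0.02 -0.04 -0.14] w [ 0.919  0.395 -0.   ] tf [ 0.    0.03 -0.  ]
now [0.5244 0.068  0.0189] [-0.41 -0.67  0.87] 0.0072 14.25
avg row [-0.12, 0.08, -3.08, -0.48, -0.71, 0.0]
[[0, 0, -3, -0.5, -0.7, 0.0, 0], [0, 0, -3, -0.5, -0.7, 0.0, 0], [0, 0, -3, -0.5, -0.7, 0.0, 0], [0, 0, -3, -0.5, -0.7, 0.0, 0], [0, 0, -3, -0.5, -0.7, 0.0, 0]]
```

Call:
{"name": "jog_arm", "arguments": {"deltas": [[[0,0,-3,-0.5,-0.7,0,0],[0,0,-3,-0.5,-0.7,0,0],[0,0,-3,-0.5,-0.7,0,0]]]}}

```text
clock: 14.55
eef_pos: [0.5237, 0.0684, 0.0279]
tool_rot: [-0.637, 0.771, 0.024, 0.006]
ft_force: [-1.2, 0.3, -1.1]
grip_width: 0.0077
```

```bash
python3 peel.py .05 3
```

```text
tilt now [-1.72 -2.28 -0.21] w [ 0.919  0.395 -0.   ] tf [0.08 0.16 0.03]
now [0.5237 0.0684 0.0279] [-1.16  0.32 -1.15] 0.0077 14.55
avg row [-0.14, 0.11, -3.42, -0.54, -0.79, -0.0]
[[0, 0, -3, -0.5, -0.8, -0.0, 0], [0, 0, -3, -0.5, -0.8, -0.0, 0], [0, 0, -3, -0.5, -0.8, -0.0, 0]]
```

Call:
{"name": "jog_arm", "arguments": {"deltas": [[[0,0,-3.5,-0.5,-0.8,0,0],[0,0,-3.5,-0.5,-0.8,0,0],[0,0,-3.5,-0.5,-0.8,0,0],[0,0,0,0,0,0,0],[0,0,0,0,0,0,0]]]}}

```text
clock: 15.05
eef_pos: [0.5245, 0.0668, 0.0401]
tool_rot: [-0.635, 0.771, 0.05, 0.015]
ft_force: [-1.3, 0.5, -0.8]
grip_width: 0.0074
```

```bash
cat > seg.py <<'E'
from fit import *
for n in('scene','top'):
    im=camera(n); t=teal(im); num,l,st,_=cv2.connectedComponentsWithStats(t.astype(np.uint8)); print(n,[s.tolist() for s in st[1:] if s[4]>60])
im=camera('scene'); cv2.imwrite('pics/last.png',im[:,:,::-1])
t=teal(im)
for r in range(190,245,2): print(r,''.join('#' if x else '.' for x in t[r,310:390]))
E
python3 peel.py .04 3; python3 seg.py
```

```text
tilt now [-3.35 -4.97 -0.07] w [ 0.919  0.395 -0.   ] tf [ 0.04  0.11 -0.09]
now [0.5245 0.0668 0.0401] [-1.32  0.5  -0.8 ] 0.0074 15.05
avg row [-0.11, 0.07, -2.72, -0.43, -0.63, 0.0]
[[0, 0, -3, -0.4, -0.6, 0.0, 0], [0, 0, -3, -0.4, -0.6, 0.0, 0], [0, 0, -3, -0.4, -0.6, 0.0, 0]]
scene [[316, 197, 62, 42, 2372], [587, 206, 53, 63, 664]]
top [[40, 88, 52, 81, 445], [283, 164, 40, 46, 1383]]
190 ................................................................................
192 ................................................................................
194 ................................................................................
196 ................................................................................
198 .........##############################################........###..............
200 .........##############################################.......####..............
202 .........##########################################################.............
204 ........###########################################################.............
206 ........##############
[... 973 characters left out ...]
########............
230 .......#############################################################............
232 .......#############################################################............
234 .......#############################################################............
236 ...........................#########################################............
238 ..............................................................#####.............
240 ................................................................................
242 ................................................................................
244 ................................................................................
```

```bash
python3 - <<'E'
from see import *
c=np.array([.5695,-.0105,0]);a=1.377;u=np.array([np.cos(a),np.sin(a),0]);v=np.array([-u[1],u[0],0]);z=np.array([0,0,1.])
O=c-.095*u-.065*v+.048*z; d=.19*u+.13*v; d/=np.linalg.norm(d); w=np.cross(d,z)
for th in(0,.05,.105):
    G=R.from_rotvec(w*th)
    for zz in(.062,.048): print(th,zz,[np.round(proj('scene',O+G.apply(c+.095*s*u+.065*t*v+zz*z-O)),1).tolist() for s,t in((1,1),(1,-1),(-1,-1),(-1,1))])
im=cv2.imread('pics/last.png'); old=cv2.imread('pics/s0.png')
for nm,i in(('old',old),('new',im)):
    h=cv2.cvtColor(i,cv2.COLOR_BGR2HSV)[...,2]
    for col in(365,370,374): print(nm,col,h[190:245,col].tolist())
E
```

```text
0 0.062 [[377.1, 201.1], [378.8, 229.7], [316.3, 226.3], [319.7, 198.3]]
0 0.048 [[376.7, 204.2], [378.3, 232.9], [316.4, 229.4], [319.7, 201.4]]
0.05 0.062 [[377.2, 198.6], [378.8, 228.0], [316.1, 226.4], [319.4, 197.5]]
0.05 0.048 [[377.0, 201.6], [378.5, 231.1], [316.4, 229.4], [319.6, 200.6]]
0.105 0.062 [[377.2, 195.8], [378.7, 226.2], [315.9, 226.5], [319.2, 196.7]]
0.105 0.048 [[377.1, 198.9], [378.6, 229.2], [316.4, 229.4], [319.6, 199.7]]
old 365 [216, 216, 216, 215, 216, 216, 216, 216, 216, 216, 211, 148, 148, 55, 63, 95, 86, 85, 91, 91, 91, 93, 117, 139, 138, 139, 139, 138, 138, 138, 139, 139, 139, 138, 139, 138, 139, 145, 134, 81, 58, 60, 71, 65, 68, 74, 59, 58, 71, 97, 97, 100, 128, 132, 155]
old 370 [216, 216, 216, 216, 216, 216, 215, 216, 216, 216, 211, 157, 135, 54, 59, 70, 114, 75, 91, 90, 87, 78, 79, 84, 86, 94, 93, 94, 94, 93, 93, 93, 86, 96, 97, 97, 100, 124, 138, 123, 59, 60, 75, 67, 67, 72, 55, 58, 67, 96, 96, 100, 128, 131, 156]
old 374 [216, 216, 216, 216, 216, 216, 216, 216, 216, 216, 213, 175, 135, 103, 101, 87, 108, 109, 120, 110, 110, 110, 109, 109, 111, 106, 105, 115, 110, 123, 109, 115, 108, 114, 116, 124, 122, 117, 140, 145, 56, 58, 62, 64, 66, 76, 62, 58, 67, 96, 95, 99, 115, 131, 152]
new 365 [23, 19, 42, 12, 27, 48, 89, 64, 64, 60, 58, 53, 54, 60, 60, 61, 66, 60, 58, 64, 74, 74, 68, 65, 75, 82, 81, 82, 82, 83, 83, 83, 82, 82, 66, 81, 80, 56, 58, 67, 59, 63, 86, 67, 68, 75, 60, 60, 71, 98, 98, 101, 130, 131, 132]
new 370 [48, 32, 21, 13, 12, 13, 28, 27, 28, 28, 40, 54, 55, 62, 58, 55, 53, 45, 40, 40, 41, 43, 41, 45, 48, 52, 51, 50, 51, 50, 57, 56, 54, 55, 47, 81, 80, 57, 58, 68, 48, 62, 82, 66, 67, 74, 55, 59, 67, 97, 97, 100, 130, 132, 142]
new 374 [188, 189, 207, 170, 170, 164, 80, 64, 64, 64, 72, 78, 79, 77, 72, 72, 72, 75, 75, 79, 75, 78, 68, 72, 69, 74, 78, 78, 78, 72, 73, 72, 73, 76, 59, 90, 144, 58, 57, 67, 45, 60, 68, 64, 68, 77, 63, 59, 68, 97, 96, 99, 116, 133, 151]
```

Call:
{"name": "jog_arm", "arguments": {"deltas": [[[0,0,-3,-0.4,-0.6,0,0],[0,0,-3,-0.4,-0.6,0,0],[0,0,0,0,0,0,0]]]}}

```text
clock: 15.5
eef_pos: [0.5241, 0.0666, 0.0461]
tool_rot: [-0.635, 0.77, 0.063, 0.018]
ft_force: [-1.0, 0.0, -0.3]
grip_width: 0.0072
```

```bash
python3 -c "
from plan import *
o=get_obs();p=np.array(o['eef_pos'])
plan(p+[0,0,.03],R.from_quat(o['tool_rot']),5,0)"
```

```text
now [0.5241 0.0666 0.0461] [-0.98  0.01 -0.29] 0.0072 15.5
avg row [-0.65, 0.44, -5.95, 0.0, 0.0, 0.0]
[[-1, 0, -6, 0.0, 0.0, 0.0, 0], [-1, 0, -6, 0.0, 0.0, 0.0, 0], [-1, 0, -6, 0.0, 0.0, 0.0, 0], [-1, 0, -6, 0.0, 0.0, 0.0, 0], [-1, 0, -6, 0.0, 0.0, 0.0, 0]]
```

Call:
{"name": "jog_arm", "arguments": {"deltas": [[[-0.6,0.4,-5,0,0,0,0],[-0.6,0.4,-5,0,0,0,0],[-0.6,0.4,-5,0,0,0,0],[-0.6,0.4,-6,0,0,0,0],[-0.6,0.4,-6,0,0,0,0]]]}}

```text
clock: 16.0
eef_pos: [0.5238, 0.0669, 0.0748]
tool_rot: [-0.635, 0.77, 0.064, 0.018]
ft_force: [-0.4, -0.5, -1.9]
grip_width: 0.0074
```

Call:
{"name": "jog_arm", "arguments": {"deltas": [[[-1,0.7,-10,0,0,0,0],[-1,0.7,-10,0,0,0,0],[-2,1.5,-20,0,0,0,0],[-2,1.5,-20,0,0,0,0]]]}}

```text
clock: 16.4
eef_pos: [0.5224, 0.0664, 0.1379]
tool_rot: [-0.635, 0.769, 0.065, 0.017]
ft_force: [0.3, -0.3, -1.4]
grip_width: 0.0072
```

```bash
python3 - <<'E'
from plan import *
from fit import teal
print(get_obs()['ft_torque'])
p=get_obs()['eef_pos']; plan([p[0],p[1],.13],down(2.948),5,0)
im=camera('scene'); cv2.imwrite('pics/l2.png',im[:,:,::-1]); t=teal(im)
for r in range(165,245,2): print(r,''.join('#' if x else '.' for x in t[r,300:400]))
E
```

```text
[-0.10988854 -0.07682196  0.03616431]
now [0.5224 0.0664 0.1379] [ 0.28 -0.28 -1.43] 0.0072 16.4
avg row [0.1, -0.07, 1.58, 0.9, 1.24, 0.04]
[[0, 0, 2, 0.9, 1.2, 0.0, 0], [0, 0, 2, 0.9, 1.2, 0.0, 0], [0, 0, 2, 0.9, 1.2, 0.0, 0], [0, 0, 2, 0.9, 1.2, 0.0, 0], [0, 0, 2, 0.9, 1.2, 0.0, 0]]
165 ....................................................................................................
167 ....................................................................................................
169 ....................................................................................................
171 ....................................................................................................
173 ............................................................#######........####.....................
175 ......................#############################################........####.....................
177 ..................#############################################################.....................
179 ..................########################################################
[... 2686 characters left out ...]
################################################......................
233 .................#############################################################......................
235 ....................##########################################################......................
237 ......................................................#######################.......................
239 ....................................................................................................
241 ....................................................................................................
243 ....................................................................................................
```

View pics/l2.png

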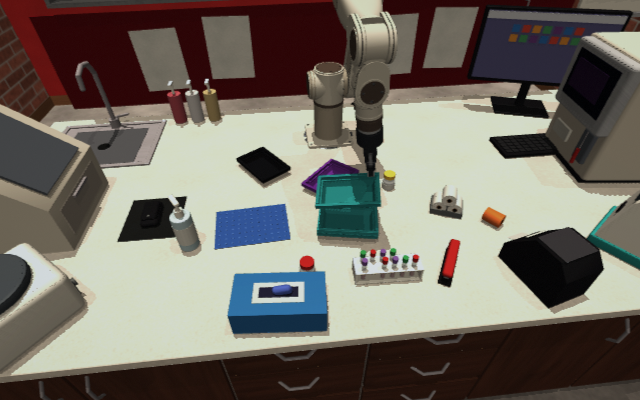

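```bash
python3 - <<'E'
from plan import *
plan([.479,-.227,.165],down(2.948),15,0)
E
```

```text
now [0.5247 0.0665 0.1417] [ 1.52 -0.73  1.54] 0.0071 16.45
avg row [19.65, -0.65, -2.73, 0.28, 0.42, 0.01]
[[19, -1, -4, 0.3, 0.4, 0.0, 0], [20, -1, -4, 0.3, 0.4, 0.0, 0], [20, -1, -3, 0.3, 0.4, 0.0, 0], [20, -1, -3, 0.3, 0.4, 0.0, 0], [20, -1, -3, 0.3, 0.4, 0.0, 0], [20, -1, -3, 0.3, 0.4, 0.0, 0], [20, -1, -3, 0.3, 0.4, 0.0, 0], [20, -1, -3, 0.3, 0.4, 0.0, 0], [20, -1, -3, 0.3, 0.4, 0.0, 0], [20, -1, -2, 0.3, 0.4, 0.0, 0], [20, -1, -2, 0.3, 0.4, 0.0, 0], [20, -1, -2, 0.3, 0.4, 0.0, 0], [20, -1, -2, 0.3, 0.4, 0.0, 0], [20, -1, -2, 0.3, 0.4, 0.0, 0], [20, -1, -2, 0.3, 0.4, 0.0, 0]]
```

Call:
{"name": "jog_arm", "arguments": {"deltas": [[[-2,1.5,-12,0.3,0.4,0,0],[-2,1.5,-15,0.3,0.4,0,0],[8,-1,-4,0.3,0.4,0,0],[15,-1,-3,0.3,0.4,0,0],[20,-1,-2,0.3,0.4,0,0]]]}}

```text
clock: 16.95
eef_pos: [0.519, 0.0237, 0.177]
tool_rot: [-0.638, 0.769, 0.04, 0.015]
ft_force: [-0.5, 0.9, -1.6]
grip_width: 0.0073
```

Call:
{"name": "jog_arm", "arguments": {"deltas": [[[20,-1,-2,0.3,0.4,0,0],[20,-1,-2,0.3,0.4,0,0],[20,-1,-1,0.3,0.4,0,0],[20,-1,-1,0.3,0.4,0,0],[20,-1,0,0.3,0.4,0,0]]]}}

```text
clock: 17.45
eef_pos: [0.5, -0.0847, 0.1732]
tool_rot: [-0.637, 0.771, 0.019, 0.005]
ft_force: [1.7, -0.6, -1.1]
grip_width: 0.007
```

Call:
{"name": "jog_arm", "arguments": {"deltas": [[[20,-1,0,0.3,0.4,0,0],[20,-1,0,0.3,0.4,0,0],[20,-1,0,0.3,0.4,0,0],[20,-1,0,0.3,0.4,0,0],[20,-1,0,0.3,0.4,0,0]]]}}

```text
clock: 17.95
eef_pos: [0.4783, -0.1926, 0.1665]
tool_rot: [-0.635, 0.772, 0.0, -0.005]
ft_force: [-0.5, -0.4, -1.3]
grip_width: 0.0073
```

```bash
python3 - <<'E'
from plan import *
plan([.479,-.227,.165],down(2.948),5,0)
E
```

```text
now [ 0.4783 -0.1926  0.1665] [-0.5  -0.39 -1.29] 0.0073 17.95
avg row [6.73, -1.47, 0.32, 0.07, -0.08, -0.0]
[[7, -1, 0, 0.1, -0.1, -0.0, 0], [7, -1, 0, 0.1, -0.1, -0.0, 0], [7, -1, 0, 0.1, -0.1, -0.0, 0], [7, -1, 0, 0.1, -0.1, -0.0, 0], [7, -1, 0, 0.1, -0.1, -0.0, 0]]
```

Call:
{"name": "jog_arm", "arguments": {"deltas": [[[10,-2,0,0.1,-0.1,0,0],[10,-2,0,0.1,-0.1,0,0],[10,-2,0,0.1,-0.1,0,0],[3,0,0,0,0,0,0],[0,0,0,0,0,0,0]]]}}

```text
clock: 18.45
eef_pos: [0.4743, -0.231, 0.1642]
tool_rot: [-0.633, 0.774, 0.002, -0.002]
ft_force: [-0.1, 0.0, -1.9]
grip_width: 0.0075
```

```bash
cat > held.py <<'E'
from fit import *
o=get_obs(); p=np.array(o['eef_pos']); print(p.round(4),o['tool_rot'].round(3),o['ft_force'].round(2),o['ft_torque'].round(2),o['grip_width'])
P=np.vstack([boxp(.19,.13,.02,.034),boxp(.15,.09,0,.02)])
ims={n:camera(n) for n in('scene','top')}; M={}
for n in ims:
    t=teal(ims[n]); num,l,st,_=cv2.connectedComponentsWithStats(t.astype(np.uint8)); print(n,[s.tolist() for s in st[1:] if s[4]>60])
    e=proj(n,[p[0]+.046,p[1]-.078,p[2]+.02]); k=min([i for i in range(1,num) if st[i,4]>300],key=lambda i:np.hypot(st[i,0]+st[i,2]/2-e[0],st[i,1]+st[i,3]/2-e[1]))
    M[n]=hull(l==k)
def place(v): return R.from_euler('zyx',v[3:]).apply(P)+v[:3]
from scipy.optimize import minimize
def cost(v,ns):
    c=0
    for n in ns:
        m=hullmask(n,place(v)); c+=1-np.minimum(m,M[n]).sum()/np.maximum(m,M[n]).sum()
    return c
x0=np.array([p[0]+.046,p[1]-.078,p[2]+.01,1.377,0,0])
for ns in(['scene'],['scene','top']):
    S=np.vstack([x0]+[x0+d for d in np.diag([.02,.02,.02,.1,.1,.1])])
    r=minimize(cost,x0,args=(ns,),method='Nelder-Mead',options=dict(initial_simplex=S,maxiter=600,xatol=1e-4,fatol=1e-5)); print(ns,r.x.round(3),round(r.fun,3))
t=teal(ims['scene'])
E
python3 held.py
```

```text
[ 0.4743 -0.231   0.1642] [-0.633  0.774  0.002 -0.002] [-0.07  0.01 -1.88] [0.15 0.02 0.02] 0.0075224817853080175
scene [[212, 162, 71, 32, 1921], [317, 202, 61, 37, 1995], [587, 206, 53, 63, 662]]
top [[40, 88, 52, 81, 449], [262, 163, 60, 47, 1949], [385, 180, 33, 43, 838]]
['scene'] [ 0.52  -0.308  0.175  1.372 -0.015  0.033] 0.025
['scene', 'top'] [ 0.519 -0.309  0.174  1.376 -0.006  0.044] 0.681
```

Call:
{"name": "jog_arm", "arguments": {"deltas": [[[0,0,0,0,0,0,0],[0,0,0,0,0,0,0],[0,0,0,0,0,0,0]]]}}

```text
clock: 18.85
eef_pos: [0.475, -0.2289, 0.1645]
tool_rot: [-0.635, 0.773, 0.002, -0.002]
ft_force: [-0.1, -0.6, -2.2]
grip_width: 0.0072
```

```bash
cat > fin.py <<'E'
from fit import *
o=get_obs(); print(o['eef_pos'].round(4),np.abs(o['joint_vel']).max().round(4),round(o['grip_width'],4))
T2=np.vstack([boxp(.19,.13,.02,.048),boxp(.14,.08,0,.02)])
for n in('scene','top'):
    t=teal(camera(n)); c={'scene':(348,219),'top':(292,187)}[n]
    num,l,st,_=cv2.connectedComponentsWithStats(t.astype(np.uint8))
    k=[i for i in range(1,num) if st[i,0]<=c[0]<=st[i,0]+st[i,2] and st[i,1]<=c[1]<=st[i,1]+st[i,3]]; k=max(k,key=lambda i:st[i,4])
    print('stack',n,*fit(T2,{n:hull(l==k)},[.57,-.01,1.37]))
    for d in masks_of('roll_spare',n):
        if abs(d['at'][0]-{'scene':449,'top':189}[n])<12: print('roll',n,round(d['conf'],2),*fit(cyl(.023,.057,.066),{n:d['pixels']},[.528,.337,2.74]))
E
python3 fin.py
```

```text
[ 0.475  -0.2289  0.1645] 0.0081 0.0072
stack scene [ 0.5675 -0.011   1.3717] 0.025
stack top [ 0.5717 -0.009   1.378 ] 0.04
roll top 0.69 [0.5292 0.3366 2.7249] 0.098
```

All checks agree: the stack hasn't moved, the roll is saddled, and the tray is held level over the mat.

```bash
python3 -c "
from workcell import *
print(job_done()); o=get_obs(); print(o['clock'],o['eef_pos'],o['grip_width'])"
```

```text
the job is handed in; nothing more can be done
None
the job is handed in; nothing more can be done
```

The job is handed in, and by my last checks every step was met; the system itself gave no verdict.

**What I did:** I put the spare roll in the groove on the two box rolls and let go of it. Then I pinched the top tray's rim near its left corner on the robot side and tipped it up about 0.13 rad about the opposite corner. I lifted it off alone and carried it over the mat. It was handed in still gripped, at about 19 s on the robot's clock.

**Last checks:**

| Check | Result | Needed |
|---|---|---|
| Tray middle from the mat's middle | about 17 mm | under 80 mm |
| Tray underside height | about 0.175 m | over 0.12 m |
| Tray tilt | about 0.04 rad | under 0.2 rad |
| Lower two trays, shift from start | under 1 mm in either camera | within 20 mm |
| Spare roll from the box's middle | 1–2 mm across and along, yaw within 0.03 rad | 9 mm across, 16 mm along, 0.2 rad |

**What disagreed:**
- **Fingertips:** the cameras showed the fingertips about 35–40 mm farther back than the reported TCP. A first test close shut above the roll without touching it, so I worked from the camera offset.
- **Cameras:** the two cameras differed by about 4 mm in x, and I used the average.
- **Grip reading:** the gripper read 7.2 mm on the 10 mm rim, but the hold stayed firm.
- **Tray pose:** it comes from the scene camera alone, because the arm hid part of the tray from the top camera.
- **Roll check:** in the last check the spare roll was only found in the top camera. The scene camera had agreed just after I released it.

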